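Clear the scraper and hold the weld probe in the guide hole

TASK

The scraper was left standing across the guide plate's hole: slide its blade edgewise into the slot of the slotted block, all the way down to the bench with the blade through the length of the block, and let go of it. Then take the probe from its stand, lower its rod upright through the hole in the guide plate without touching the plate or the stand beneath it, and finish still holding it there, steady and centred, with its tip about half-way between the underside of the plate and the weld below. Leave the other things on the bench where they are.

Things in the scene. Friction and masses are not known exactly. Their poses are not given: they have to be found in the camera images.
- guide_hole (a point): Centre of the guide plate's hole, at the plate's upper face, 80 mm above the bench. The hole is round, 24 mm in diameter, vertical, right through the plate. The steel guide stand is fixed: plate 130 (x) x 120 (y) x 18 mm thick (underside 62 mm above the bench), on two upright cheeks 50 mm long at y = +/-50 mm, over a base plate 12 mm thick; the weld bead on the base under the hole rises to 15 mm above the bench. Axes: x and y along the plate's edges, z up.
- scraper_handle (a point): Centre of the scraper's wooden handle, a block 80 (x) x 26 (y) x 40 mm (z), half-way up it. The scraper (about 0.16 kg) stands on its long edge on the guide plate, blade vertical and lying across the hole; grip the handle from above across y. x points along the tool from handle to blade tip, z up.
- scraper_blade (a point): Centre of the scraper's blade, steel, 90 mm long (x), 4 mm thick (y), 34 mm high (z); it lies 85 mm along +x from the handle's centre and 3 mm lower. The undersides of blade and handle are level: 17 mm below this point, 20 mm below the handle's centre. The handle begins 45 mm behind this point.
- slot (a point): Middle of the slot in the fixed steel slotted block, 17 mm above the bench. The block is 70 mm long (x, along the slot), 53 mm wide (with 8 mm high feet to 85 mm) and 36 mm high; the slot is 9 mm wide (flared to about 18 mm at the top), open at the top and at both ends, and goes down to the bench, so that the blade stands with its edge on the bench at the slot's middle and the handle stands on the bench outside the block, toward either end. z up.
- probe_grip (a point): Centre of the probe's black square handle, 26 x 26 mm, 45 mm high, half-way up it; grip it from above across x or y. Below it hangs a steel rod, 12 mm in diameter, 100 mm long, on the same axis. The probe (about 0.15 kg) stands upright in its stand, its handle 110 to 155 mm above the bench. z points up along the axis.
- probe_tip (a point): Centre of the flat lower end of the probe's rod, 122.5 mm below the handle's centre. z points up along the axis.
- probe_stand: Fixed aluminium block 64 x 64 x 45 mm that holds the probe; origin at the centre of its underside, z up. The probe's rod stands in a vertical hole 16 mm in diameter and 35 mm deep in the middle of its top, so the tip is 10 mm above the bench at the start.
- tube_offcut: Bystander, to be left alone: short upright steel tube, 52 mm diameter, 50 mm high.
- square: Bystander, to be left alone: grey L-shaped magnetic square lying flat, arms about 70 mm, 18 mm high.
- spray_can: Bystander, to be left alone: white spray can, 66 mm diameter, 170 mm high.
- hammer: Bystander, to be left alone: hammer lying flat.
- brush: Bystander, to be left alone: brush lying flat.
- big_nut: Bystander, to be left alone: large steel hexagon nut, about 36 mm across, 18 mm high.
- wing_screw: Bystander, to be left alone: steel wing screw standing on its round foot, 28 mm diameter, 42 mm high.
Not all that is in view belongs to the job. What is shaped like the part that bears guide_hole but turquoise is not meant. There is more than one size of the part that bears scraper_handle; the job needs the smaller.

How it is judged:
On the way, in this order (a step that is already met when the one before it is completed fails the run):
1. the scraper stands in the slot, let go (x of scraper_blade in the frame of slot between -0.022 and 0.022 m and y of scraper_blade in the frame of slot between -0.0045 and 0.0045 m and z of scraper_blade in the frame of slot between -0.006 and 0.006 m and angle between the x axis of scraper_blade and the x axis of slot, either way round below 0.12 rad and angle between scraper_blade's own z axis and vertical below 0.12 rad and contact force between the fingers and scraper below 0.1 N and linear speed of scraper below 0.02 m/s), for 0.3 s.
2. the probe's rod is down through the guide hole (z of probe_tip in the frame of guide_hole between -0.058 and -0.028 m and horizontal distance between probe_tip and guide_hole below 0.0035 m and horizontal distance between probe_grip and guide_hole below 0.008 m and angle between probe_tip's own z axis and vertical below 0.06 rad), for 0.3 s.
At the end, for the whole second after the job is handed in: Scraper free in the slot: blade middle within 22 mm along, 4.5 mm across and 6 mm in height of the slot middle, straight to 0.12 rad. Probe held still, touching nothing else, upright to 0.06 rad, tip within 3.5 mm of the hole axis and 10 to 40 mm below the plate (all of step 1 and all of step 2 and contact force between probe and guide below 0.1 N and contact force between the fingers and probe above 1 N and linear speed of probe below 0.02 m/s); the arm keeps its last pose, push and grip.
It fails at once if the probe touched the guide stand (contact force between probe and guide above 0.3 N).
It fails at once if a bystander was disturbed (distance of any of tube_offcut, square, spray_can, hammer, brush, big_nut, wing_screw from where it was at the start of the episode above 0.025 m).
It also fails if it takes over 58 s, if anything falls off the work surface, if the arm or the gripper's body presses on something with over 40 N, if the wrist force passes 120 N, or if a joint passes its speed limit or range.

ROBOT

A 6-joint arm with a two-finger parallel gripper is mounted at the origin on the work surface. World frame = base frame: x ahead of the robot, y to its left, z up, the work surface at z = 0. Lengths are in m, angles in rad, forces in N, time in s.
With the tool pointing down it reaches from about 0.3 to 0.875 m from the base axis. Payload 6.4 kg.
Tool frame: the origin (TCP) lies midway between the tips of the shut fingers; the grasp point (between the pads) lies 19 mm behind it; z points along the fingers, y is the line along which they close (so a half turn about z gives the same grasp; the last joint's range is limited). The gripper opens to 85 mm and grips with 20 to 120 N. Pads are 22 mm wide; open, the fingers measure 114 mm over their backs; the gripper's body (76 mm by 85 mm) begins 54 mm behind the grasp point. The pads swing forward as they close: fully open they stand 13 mm farther back than shut.
Start: joints at [-1.402, 0.181, 1.607, -0, 1.354, -0.206], TCP at [0.211, -0.535, 0.231] pointing down, gripper open.
Joint ranges: [-2.99, 2.99], [-0.89, 2.07], [0.3, 2.58], [-1.14, 4.28], [0, 2.63], [-3.12, 3.12]. Speed limits (rad/s): [2.57, 2.57, 3.01, 3.14, 3.14, 3.14].

INTERFACE

Orientations are given as a unit quaternion [w, x, y, z].
In Python, from bench import status, camera, ctrl gives the robot as it stands. The module is installed in compiled form; this text tells all that it offers.
- The arm moves only by the shell command python3 -m handwheel 'ROWS'. ROWS is JSON, a list that holds one entry, the list of rows, each a list of 7 numbers: the opening, from -1 (shut) to 1 (fully open), then the shift along the tool's x, y, z in cm, then the turn, a rotation vector about the tool's x, y, z in degrees. A call has 1 to 10 rows; each row is the pose to reach, as a shift and turn from the pose commanded when the call began, along the tool's axes at that moment; what a row does not reach only later rows make up. A row lasts 1/8 s, in which the tool goes at most 62.5 mm and 10.7 degrees, less where a joint would pass 70% of its speed; a pose out of reach is approached as far as the arm can. A call with a gripper value outside its range is refused whole. The fingers move at their own pace and stop on an object; the grip force is fixed at half the most. Time passes only in rows, so rows that repeat a pose let the fingers close. It gives the time, the measured TCP pose, the force, the opening and the grip force at its end, in the units of the state.
- status.get_obs(): the state, without advancing time (a new reading comes with each control period).
- camera(name): name is "side" or "top"; returns a dict with "frame" (480x640x3 uint8, blue, green, red), "depth" (480x640 float32, m along the optical axis (not along the pixel's ray), 0 where there is no reading), "fx", "fy", "cx", "cy" (pixels), "extrinsics" (4x4, takes a point from camera to world coordinates). Camera axes: x right, y down, z forward; pixel columns grow to the right and rows downward; lengths in m; the calibration is good to about 2 mm. A picture is of the moment at which its call begins.
- ctrl.hand_in(): hands the job in; it is judged then, once.
The state is a dict: "time_s": time; "q": joint angles; "dq": joint speeds; "joint_efforts": joint torques, N m; "eef_pos": TCP position; "eef_rot": TCP orientation; "wrist_force": force on the tool from outside, world axes, zero at the start; "torque": the same for the moment, N m; "opening": opening from 0.0 (shut) to 1.0 (fully open); "grasp_force": force on a finger pad.
Only numpy, scipy, OpenCV 4.12 (cv2) and the standard library are available. Lean on these libraries where they do the work, as an engineer would, in place of code of your own. Each camera call takes 0.05 s, during which the arm holds its last target. There are 200 camera calls.

## Working session

There is one attempt and no reset: what is moved stays moved. The work goes in short steps, Python scripts to look and compute and a shell command to move; the robot and the scene stay as the last step left them, time stands still between calls to the robot, and variables do not carry over. Pictures are saved under pics/ and viewed, at most 10 in all, crops included, and the job is handed in when it is done.

```bash
mkdir -p pics; cat > h.py <<'E'
import numpy as np, cv2
from bench import status, camera, ctrl
def cloud(n):
    c=camera(n); d=c["depth"]; v,u=np.mgrid[0:480,0:640]
    p=np.stack([(u-c["cx"])/c["fx"]*d,(v-c["cy"])/c["fy"]*d,d],-1)
    T=np.array(c["extrinsics"]); w=p@T[:3,:3].T+T[:3,3]; w[d==0]=np.nan
    return c,w
E
python3 - <<'E'
from h import *
o=status.get_obs(); print(o)
for n in("top","side"):
    c,w=cloud(n); cv2.imwrite(f"pics/{n}0.png",c["frame"]); np.savez(f"{n}0.npz",w=w,f=c["frame"]); print(n,c["fx"],c["extrinsics"])
E
```

```text
{'time_s': 0.0, 'q': array([-1.40226971e+00,  1.81572427e-01,  1.60798169e+00,  1.00472203e-05,
        1.35377737e+00, -2.06317576e-01]), 'dq': array([ 4.97608226e-04,  6.43093700e-05, -1.34332466e-03, -1.45129175e-03,
       -1.36304724e-03, -8.89115892e-04]), 'joint_efforts': array([-1.51277691e-03, -4.44867182e+01, -3.51336193e+01, -3.16974056e-04,
        9.18114383e-03, -1.83439717e-06]), 'eef_pos': array([ 0.21044165, -0.53453277,  0.23037921]), 'eef_rot': array([-8.69167890e-04,  9.82487663e-01,  1.86325619e-01,  2.13310082e-05]), 'wrist_force': array([-0.16209204,  0.66630309,  0.4502167 ]), 'torque': array([-0.06531558, -0.00013793,  0.00733944]), 'grasp_force': 0.0, 'opening': 1.000837002808518}
top 599.6072589744763 [[-0.01466276 -0.9896063   0.14305376  0.29029974]
 [-0.99987023  0.01546642  0.00450743 -0.02166886]
 [-0.00667311 -0.1429691  -0.98970466  1.79649271]
 [ 0.          0.          0.          1.        ]]
side 521.4834787351723 [[-0.99913674 -0.02756798  0.03107688  0.51394259]
 [-0.04144311  0.60977982 -0.7914866   0.91691443]
 [ 0.00286963 -0.79209127 -0.61039593  0.79377358]
 [ 0.          0.          0.          1.        ]]
```

View pics/top0.png

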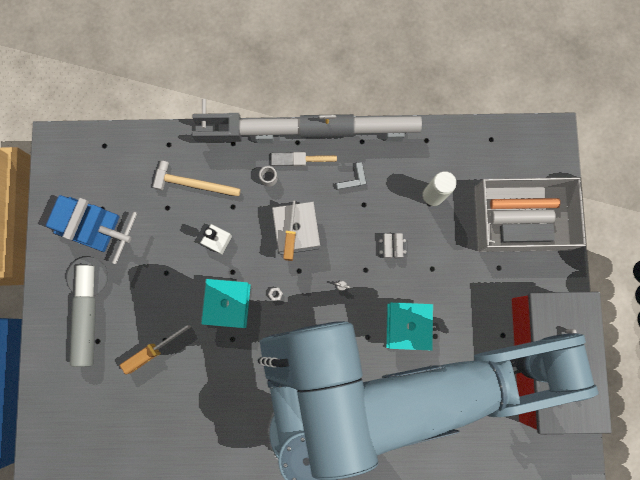

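View pics/side0.png

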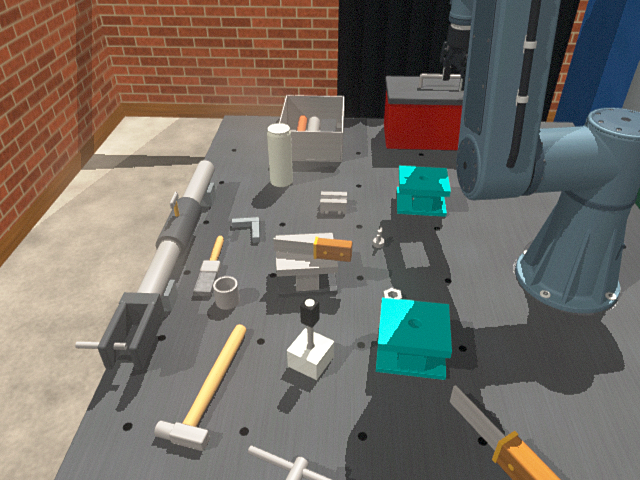

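Candidates. Scraper: top (290,235), standing on the grey plate, versus a larger one lying at (155,350). Guide: grey (297,227) versus turquoise (227,303) and (410,327). Slotted block (393,245). Probe (212,238). I choose the grey guide, the scraper on it, and check them in a crop.

```bash
python3 - <<'E'
from h import *
z=np.load("top0.npz"); w=z["w"]; f=z["f"]
a=f[180:280,180:420]; cv2.imwrite("pics/crop1.png",cv2.resize(a,None,fx=3.3,fy=3.3,interpolation=cv2.INTER_CUBIC))
hsv=cv2.cvtColor(f,cv2.COLOR_BGR2HSV)
def box(u0,v0,u1,v1,lo,hi,m=None,name=""):
    s=np.zeros((480,640),bool); s[v0:v1,u0:u1]=1
    s&=(w[...,2]>lo)&(w[...,2]<hi)
    if m is not None: s&=m
    P=w[s]; r=cv2.minAreaRect((P[:,:2]*1000).astype(np.float32)); print(name,len(P),"med",P.mean(0).round(4),"rect",np.round(r[0],1),np.round(r[1],1),round(r[2],1))
    return P
org=(hsv[...,0]>8)&(hsv[...,0]<25)&(hsv[...,1]>120)
box(265,190,330,265,.105,.13,org,"handle")
box(265,190,330,265,.095,.13,~org,"blade")
box(265,190,330,265,.07,.088,None,"plate")
box(370,225,415,265,.028,.045,None,"block")
box(190,215,240,260,.14,.17,None,"probe")
box(190,215,240,260,.035,.055,None,"stand")
box(370,225,415,265,.028,.045,None,"block")
w=np.load("side0.npz")["w"];f=np.load("side0.npz")["f"];hsv=cv2.cvtColor(f,cv2.COLOR_BGR2HSV)
org=(hsv[...,0]>8)&(hsv[...,0]<25)&(hsv[...,1]>120)
box(310,225,360,270,.11,.13,org,"handleS")
box(270,220,318,270,.09,.13,~org,"bladeS")
box(260,220,360,280,.075,.085,None,"plateS")
box(310,180,360,225,.032,.04,None,"blockS")
box(295,290,325,330,.14,.17,None,"probeS")
box(280,320,340,385,.04,.05,None,"standS")
E
```

```text
handle 250 med [0.5317 0.043  0.1201] rect [531.9  43.1] [25.5 79.2] 83.6
blade 71 med [0.5996 0.0319 0.1119] rect [582.6  31.8] [153.1  11.5] 1.2
plate 1491 med [0.5967 0.0215 0.0801] rect [577.9  21.9] [164.8 120. ] 7.4
block 319 med [ 0.5398 -0.2631  0.0354] rect [ 539.7 -262.5] [53.8 67.8] 89.5
probe 93 med [0.5661 0.263  0.1544] rect [567.1 263.6] [28.2 26.1] 58.5
stand 365 med [0.5627 0.2601 0.045 ] rect [567.1 264.3] [66.5 64.2] 62.2
block 319 med [ 0.5398 -0.2631  0.0354] rect [ 539.7 -262.5] [53.8 67.8] 89.5
handleS 350 med [0.5294 0.0506 0.1169] rect [531.1  47.9] [30.6 79.7] 84.9
bladeS 388 med [0.6131 0.0374 0.1036] rect [612.1  42. ] [95.6 26.7] 0.0
plateS 1283 med [0.5944 0.0435 0.0786] rect [577.3  25.4] [163.8 126.8] 8.4
blockS 198 med [ 0.5356 -0.2576  0.034 ] rect [ 537.4 -257.5] [69.5 56.1] 0.1
probeS 243 med [0.5653 0.2721 0.1508] rect [565.1 268. ] [28.1 27.5] 57.2
standS 836 med [0.5652 0.2713 0.0433] rect [565.4 267.5] [66.5 65.4] 62.4
```

View pics/crop1.png

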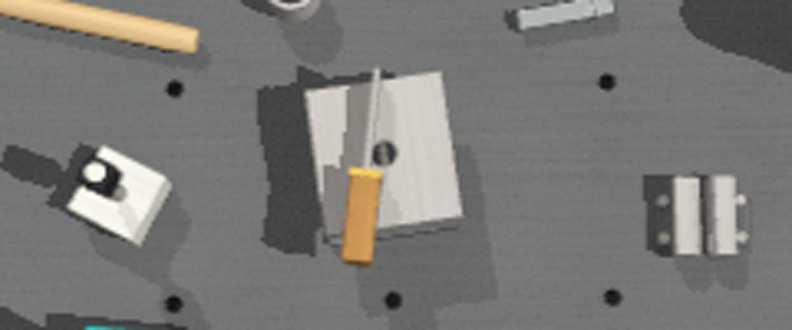

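Crop: the orange-handled scraper spans (362,265) to (375,70), blade over the hole at (384,152) of the light-grey plate. Probe at (100,175), slot at (706,215), running along world x. The choice is confirmed.

```bash
cat >> h.py <<'E'
from scipy.spatial.transform import Rotation as R
def go(x,y,z,yaw):
    "shift (cm) and rotvec (deg) in tool axes to TCP xyz, tool down, tool x at yaw deg"
    o=status.get_obs(); q=o["eef_rot"]; r=R.from_quat([q[1],q[2],q[3],q[0]])
    t=R.from_euler("z",yaw,degrees=True)*R.from_euler("x",180,degrees=True)
    s=r.inv().apply(np.array([x,y,z])-o["eef_pos"])*100
    print("shift cm",s.round(2),"turn",np.degrees((r.inv()*t).as_rotvec()).round(1))
def col(c): 
    h=cv2.cvtColor(c,cv2.COLOR_BGR2HSV); return (h[...,0]>8)&(h[...,0]<25)&(h[...,1]>120)
E
python3 - <<'E'
from h import *
w=np.load("top0.npz")["w"];f=np.load("top0.npz")["f"]
s=col(f)&(w[...,2]>.105)&(w[...,2]<.13); s[:,:265]=0;s[:,330:]=0
P=w[s][:,:2]; l=cv2.fitLine(P.astype(np.float32),cv2.DIST_L2,0,.01,.01).ravel(); print(np.degrees(np.arctan2(l[1],l[0])))
s=(w[...,2]>.095)&(w[...,2]<.13); s[:,:265]=0;s[:,330:]=0;s[:190]=0;s[265:]=0
P=w[s][:,:2]; l=cv2.fitLine(P.astype(np.float32),cv2.DIST_L2,0,.01,.01).ravel(); print("all",np.degrees(np.arctan2(l[1],l[0])))
go(.532,.045,.22,-7); go(.532,.045,.088,-7)
E
```

```text
-16.25137
all -6.450407
shift cm [ 51.14 -42.16   1.13] turn [-0.1  0.  28.5]
shift cm [ 51.14 -42.14  14.33] turn [-0.1  0.  28.5]
```

```bash
python3 -m handwheel '[[[0.3,10,-4,-2,0,0,10],[0.3,20,-12,-2,0,0,20],[0.3,51,-42,0,0,0,28],[0.3,51,-42,0,0,0,28],[0.3,51,-42,0,0,0,28],[0.3,51,-42,0,0,0,28],[0.3,51,-42,0,0,0,28],[0.3,51,-42,0,0,0,28],[0.3,51,-42,0,0,0,28],[0.3,51,-42,0,0,0,28]]]'; python3 -m handwheel '[[[0.3,0,0,0,0,0,0],[0.3,0,0,0,0,0,0]]]'
python3 - <<'E'
from h import *
go(.532,.045,.22,-6.5); go(.532,.045,.088,-6.5)
E
```

```text
time_s: 1.35
eef_pos: [0.5137, 0.0081, 0.2322]
eef_rot: [0.0, 0.998, -0.057, 0.0]
wrist_force: [1.3, -0.1, 0.0]
opening: 0.651
grasp_force: 0.0
time_s: 1.6
eef_pos: [0.5128, 0.0061, 0.2319]
eef_rot: [0.0, 0.998, -0.056, -0.001]
wrist_force: [0.3, 0.1, 0.0]
opening: 0.647
grasp_force: 0.0
shift cm [ 1.47 -4.08  1.18] turn [0.  0.1 0. ]
shift cm [ 1.49 -4.09 14.38] turn [0.  0.1 0. ]
```

```bash
python3 -m handwheel '[[[0.3,1.5,-4.1,1,0,0,0],[0.3,1.5,-4.1,4,0,0,0],[0.3,1.5,-4.1,8,0,0,0],[0.3,1.5,-4.1,12,0,0,0],[0.3,1.5,-4.1,14.2,0,0,0],[0.3,1.5,-4.1,14.2,0,0,0],[-1,1.5,-4.1,14.2,0,0,0],[-1,1.5,-4.1,14.2,0,0,0],[-1,1.5,-4.1,14.2,0,0,0],[-1,1.5,-4.1,14.2,0,0,0]]]'; python3 -m handwheel '[[[-1,0,0,0,0,0,0],[-1,0,0,0,0,0,0]]]'
python3 - <<'E'
from h import *
c,w=cloud("side"); cv2.imwrite("pics/s1.png",cv2.resize(c["frame"][180:340,220:440],None,fx=3,fy=3))
E
```

```text
time_s: 2.85
eef_pos: [0.534, 0.0445, 0.0921]
eef_rot: [0.001, 0.998, -0.057, 0.001]
wrist_force: [-1.0, -1.9, 7.5]
opening: 0.29
grasp_force: 59.9
time_s: 3.1
eef_pos: [0.534, 0.0444, 0.0921]
eef_rot: [0.001, 0.998, -0.057, 0.002]
wrist_force: [-1.3, -2.3, 6.3]
opening: 0.293
grasp_force: 59.9
```

View pics/s1.png

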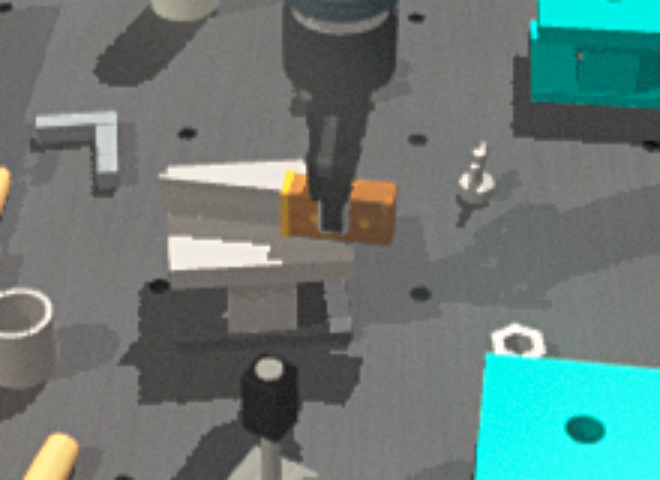

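The gripper holds the handle at its middle, at (335,215). Lift and carry over.

```bash
python3 -m handwheel '[[[-1,0,0,-4,0,0,0],[-1,0,0,-8,0,0,0],[-1,0,0,-12,0,0,0],[-1,0,0,-12,0,0,0]]]'
python3 - <<'E'
from h import *
go(.455,-.2625,.2,0)
E
```

```text
time_s: 3.65
eef_pos: [0.535, 0.045, 0.2143]
eef_rot: [0.0, 0.998, -0.057, 0.004]
wrist_force: [0.3, -0.7, -2.8]
opening: 0.294
grasp_force: 59.5
shift cm [-4.48 31.46  1.4 ] turn [ 0.  -0.4 -6.5]
```

```bash
python3 -m handwheel '[[[-1,-1,5,0,0,0,-2],[-1,-2,10,0,0,0,-4],[-1,-3,16,0,0,0,-6],[-1,-4,22,0,0,0,-6.5],[-1,-4.5,27,0,0,0,-6.5],[-1,-4.5,31.5,2,0,-0.4,-6.5],[-1,-4.5,31.5,6,0,-0.4,-6.5],[-1,-4.5,31.5,10,0,-0.4,-6.5],[-1,-4.5,31.5,10,0,-0.4,-6.5],[-1,-4.5,31.5,10,0,-0.4,-6.5]]]'
cat > m.py <<'E'
from h import *
# scraper handle (orange) points and blade points in both cams
o=status.get_obs(); e=o["eef_pos"]; print("tcp",e.round(4),o["eef_rot"].round(4))
for n in("top","side"):
    c,w=cloud(n); m=col(c["frame"])
    near=(abs(w[...,1]-e[1])<.03)&(w[...,2]>e[2]-.04)
    b=near&~m&(w[...,0]>e[0]+.048)&(w[...,0]<e[0]+.14)&(w[...,2]<e[2]+.035)
    h=near&m&(abs(w[...,0]-e[0])<.05)&(w[...,2]>e[2]+.022-.004)&(w[...,2]<e[2]+.045)
    for k,s in(("blade",b),("handletop",h)):
        P=w[s]
        if len(P)<5: print(n,k,len(P)); continue
        q=np.polyfit(P[:,0],P[:,1],1); print(n,k,len(P),"x",P[:,0].min().round(4),P[:,0].max().round(4),"y mean",P.mean(0).round(4),"yaw",np.degrees(q[0]).round(2),"z",np.percentile(P[:,2],[5,50,95]).round(4))
        if k=="blade":
            zz=np.polyfit(P[:,0],P[:,2],1); print("  pitch",np.degrees(zz[0]).round(2))
    cv2.imwrite(f"pics/m_{n}.png",c["frame"])
E
python3 m.py
```

```text
time_s: 4.9
eef_pos: [0.4526, -0.2629, 0.111]
eef_rot: [-0.0, 1.0, -0.0, -0.003]
wrist_force: [-0.4, -0.2, -0.7]
opening: 0.294
grasp_force: 59.6
tcp [ 0.4526 -0.2629  0.111 ] [-1.0e-04  1.0e+00 -1.0e-04 -3.3e-03]
top blade 37 x 0.5055 0.5812 y mean [ 0.5622 -0.263   0.1193] yaw -0.67 z [0.0991 0.1207 0.1349]
  pitch 2.24
top handletop 64 x 0.4121 0.4359 y mean [ 0.4215 -0.261   0.1384] yaw 22.4 z [0.1302 0.1386 0.1458]
side blade 366 x 0.5022 0.5778 y mean [ 0.5408 -0.2605  0.1146] yaw -0.39 z [0.0981 0.1148 0.131 ]
  pitch -0.32
side handletop 141 x 0.4112 0.4881 y mean [ 0.4475 -0.2554  0.1356] yaw 0.6 z [0.1304 0.1363 0.1394]
```

```bash
python3 - <<'E'
from h import *
f=np.load("top0.npz")["f"]; g=cv2.cvtColor(f,cv2.COLOR_BGR2GRAY).astype(float)
c=camera("top"); T=np.array(c["extrinsics"])
def y_at(u,v,z):
    d=T[:3,:3]@np.array([(u-c["cx"])/c["fx"],(v-c["cy"])/c["fy"],1]); k=(z-T[2,3])/d[2]; return (T[:3,3]+k*d)[:2]
for v in(238,241,245,249,252): print(v,g[v,374:412].astype(int))
G=g[237:254].mean(0)
for u in range(376,410): print(u,int(G[u]),y_at(u,245,.036).round(4),end=" | ")
w=np.load("top0.npz")["w"]; print(); print(np.nanmean(w[238:253,376:410,2],0).round(3))
E
```

```text
238 [105  68  71  67  68  71  70  74  70  88 145 204 206 206 207 202 196 182
  65  77 103 121 152 204 205 206 206 199 171 112 118 115 117 113 113 112
 110 110]
241 [117 107  69  68  79 110 130 126 101  77 145 204 206 206 206 202 199 170
  89  71 102 114 151 203 206 208 206 204 195 170 185 171 111 104 112 114
 113 115]
245 [119 108  72  69  65  72  68  69  74  79 131 188 205 207 206 201 196 170
  88  64 101 118 156 202 205 207 206 201 187 105 106 108 118 110 114 118
 117 116]
249 [116 105  70  69  66  72  69  73  74  82 131 189 205 206 205 202 198 179
 124  68  98 112 144 189 204 205 206 203 189 127 108 114 117 106 116 117
 118 119]
252 [118 109  70  67  63  96 129 131 122  84 127 189 204 207 206 203 198 179
 122  63 106 145 142 189 205 205 207 203 193 173 187 178 128 112 118 117
 118 121]
376 69 [ 0.54   -0.2115] | 377 67 [ 0.54   -0.2145] | 378 66 [ 0.5399 -0.2174] | 379 79 [ 0.5399 -0.2204] | 380 90 [ 0.5399 -0.2234] | 381 92 [ 0.5398 -0.2263] | 382 83 [ 0.5398 -0.2293] | 383 79 [ 0.5397 -0.2322] | 384 136 [ 0.5397 -0.2352] | 385 196 [ 0.5396 -0.2382] | 386 205 [ 0.5396 -0.2411] | 
[... 185 characters left out ...]
.2618] | 394 100 [ 0.5392 -0.2648] | 395 121 [ 0.5392 -0.2678] | 396 147 [ 0.5391 -0.2707] | 397 194 [ 0.5391 -0.2737] | 398 204 [ 0.539  -0.2767] | 399 206 [ 0.539  -0.2796] | 400 205 [ 0.5389 -0.2826] | 401 201 [ 0.5389 -0.2855] | 402 186 [ 0.5388 -0.2885] | 403 132 [ 0.5388 -0.2914] | 404 138 [ 0.5387 -0.2944] | 405 135 [ 0.5387 -0.2974] | 406 119 [ 0.5386 -0.3003] | 407 108 [ 0.5386 -0.3033] | 408 115 [ 0.5386 -0.3062] | 409 116 [ 0.5385 -0.3092] | 
[-0.    -0.001  0.003  0.009  0.008  0.01   0.009  0.008  0.02   0.038
  0.036  0.035  0.035  0.036  0.036  0.032 -0.    -0.     0.012  0.028
  0.031  0.034  0.04   0.036  0.034  0.036  0.037  0.011  0.011  0.011
  0.01   0.    -0.001  0.001]
```

```bash
python3 -c "
import cv2
a=cv2.imread('pics/m_top.png')[200:290,340:450]; b=cv2.imread('pics/m_side.png')[150:240,280:390]
cv2.imwrite('pics/ab.png',cv2.resize(cv2.hconcat([a,b]),None,fx=3.6,fy=3.6,interpolation=cv2.INTER_CUBIC))"
```

```text
(no output)
```

View pics/ab.png

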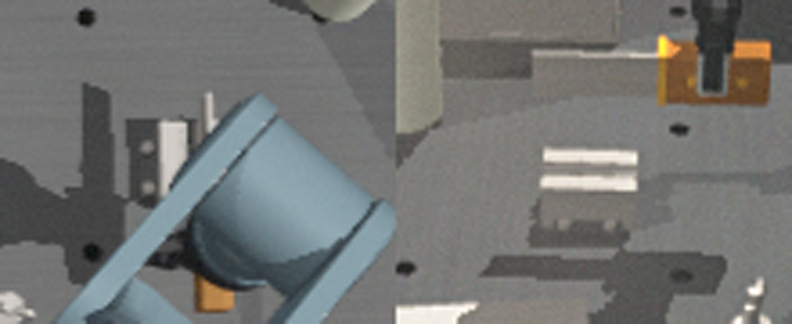

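Picture: left, blade tip (207,110) in line with the slot right of block half (172,150). Right, blade (600,65) over block (590,170). Lower.

```bash
python3 -m handwheel '[[[-1,0.25,0.05,3,0,0,0],[-1,0.25,0.05,5,0,0,0],[-1,0.25,0.05,6.3,0,0,0],[-1,0.25,0.05,7,0,0,0],[-1,0.25,0.05,7.6,0,0,0],[-1,0.25,0.05,7.6,0,0,0]]]'; python3 -m handwheel '[[[-1,0,0,0.7,0,0,0],[-1,0,0,1.4,0,0,0],[-1,0,0,1.9,0,0,0],[-1,0,0,2.1,0,0,0],[-1,0,0,2.1,0,0,0]]]'; python3 m.py
```

```text
time_s: 5.8
eef_pos: [0.4543, -0.2633, 0.0344]
eef_rot: [-0.0, 1.0, -0.0, -0.003]
wrist_force: [0.5, -0.2, -1.9]
opening: 0.294
grasp_force: 59.9
time_s: 6.42
eef_pos: [0.4541, -0.2633, 0.0134]
eef_rot: [-0.0, 1.0, -0.0, -0.003]
wrist_force: [0.4, -0.0, -1.2]
opening: 0.292
grasp_force: 60.0
tcp [ 0.4541 -0.2633  0.0134] [-2.0e-04  1.0e+00 -2.0e-04 -3.5e-03]
top blade 287 x 0.5074 0.594 y mean [ 0.565  -0.2541  0.0202] yaw -21.18 z [-0.0031  0.0258  0.0414]
  pitch -26.6
top handletop 11 x 0.417 0.4318 y mean [ 0.4235 -0.2699  0.0453] yaw 58.4 z [0.0409 0.0439 0.0505]
side blade 542 x 0.5024 0.5939 y mean [ 0.5455 -0.2533  0.0223] yaw -3.82 z [-0.0033  0.0297  0.0354]
  pitch -15.64
side handletop 139 x 0.4122 0.4898 y mean [ 0.4498 -0.2564  0.0378] yaw 1.23 z [0.033  0.0383 0.0415]
```

```bash
python3 -m handwheel '[[[-1,0,0,0.1,0,0,0],[-1,0,0,0.1,0,0,0],[0.2,0,0,0.1,0,0,0],[0.2,0,0,0.1,0,0,0],[0.2,0,0,0.1,0,0,0],[0.2,0,0,0.1,0,0,0]]]'; python3 -m handwheel '[[[0.2,0,0,-3,0,0,0],[0.2,0,0,-6,0,0,0],[0.2,0,0,-12,0,0,0],[0.2,0,0,-18,0,0,0],[0.2,0,0,-21,0,0,0],[0.2,0,0,-21,0,0,0]]]'
python3 - <<'E'
from h import *
c,w=cloud("side"); m=col(c["frame"])
a=c["frame"][150:240,280:390]; cv2.imwrite("pics/rel.png",cv2.resize(a,None,fx=5,fy=5,interpolation=cv2.INTER_CUBIC))
P=w[m&(abs(w[...,1]+.26)<.03)&(abs(w[...,0]-.455)<.06)&(w[...,2]>.034)]; print(P.min(0),P.max(0),P.mean(0))
go(.566,.2635,.22,30);go(.566,.2635,.22,-60); go(.566,.2635,.22,-30);print(status.get_obs()["q"])
f=np.load("top0.npz")["f"]; w=np.load("top0.npz")["w"]
for nm,(u0,v0,u1,v1),lo,hi in(("p",(190,215,240,260),.148,.16),("st",(190,215,240,260),.04,.05)):
    s=np.zeros((480,640),bool); s[v0:v1,u0:u1]=1; s&=(w[...,2]>lo)&(w[...,2]<hi); P=w[s]; r=cv2.minAreaRect((P[:,:2]*1000).astype(np.float32)); print(nm,r)
E
```

```text
time_s: 7.28
eef_pos: [0.4541, -0.2633, 0.0124]
eef_rot: [-0.0, 1.0, -0.0, -0.003]
wrist_force: [0.1, 0.3, 0.5]
opening: 0.602
grasp_force: 0.0
time_s: 8.02
eef_pos: [0.4569, -0.2646, 0.2256]
eef_rot: [0.002, 1.0, -0.0, -0.001]
wrist_force: [0.2, 0.2, -1.2]
opening: 0.602
grasp_force: 0.0
[ 0.41197651 -0.27606868  0.03400545] [ 0.48992111 -0.24201499  0.04261757] [ 0.45141473 -0.2582904   0.03728198]
shift cm [ 10.98 -52.72   0.2 ] turn [ -0.    0.3 -30. ]
shift cm [ 10.98 -52.72   0.2 ] turn [ 0.2  0.2 60. ]
shift cm [ 10.98 -52.72   0.2 ] turn [ 0.1  0.3 30. ]
[-0.74713797  0.08302789  1.73325397 -0.00453666  1.3284065   0.82521167]
p ((566.5807495117188, 263.7801208496094), (27.958696365356445, 25.01680564880371), 58.48713302612305)
st ((566.8450317382812, 263.75299072265625), (65.3006591796875, 64.2356185913086), 62.18558883666992)
```

View pics/rel.png

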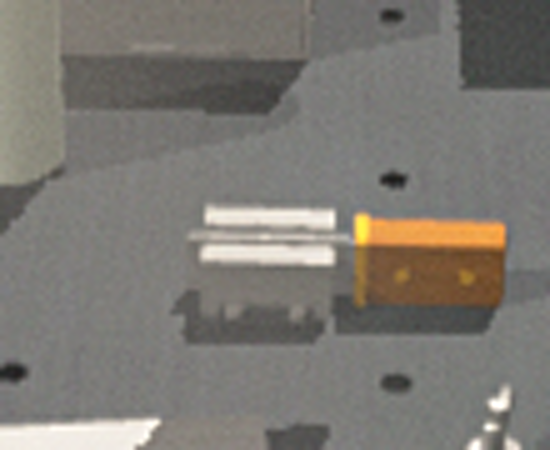

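The blade (265,237) sits straight between the block halves, handle on the bench at (430,260), released. Next, measure the hole and the probe with both cameras.

```bash
cat > hole.py <<'E'
from h import *
def pl(c,u,v,z):
    T=np.array(c["extrinsics"]); d=T[:3,:3]@np.array([(u-c["cx"])/c["fx"],(v-c["cy"])/c["fy"],1]); return T[:3,3]+(z-T[2,3])/d[2]*d
def proj(c,p):
    T=np.linalg.inv(np.array(c["extrinsics"])); q=T[:3,:3]@p+T[:3,3]; return q[0]/q[2]*c["fx"]+c["cx"],q[1]/q[2]*c["fy"]+c["cy"]
def rectify(c,x0,y0,x1,y1,z,s=.0005):
    "ortho image of plane z; rows=x, cols=y"
    X=np.arange(x0,x1,s);Y=np.arange(y0,y1,s); m=np.array([[proj(c,np.array([x,y,z])) for y in Y] for x in X],np.float32)
    return cv2.remap(c["frame"],m[...,0],m[...,1],cv2.INTER_LINEAR)
if __name__=="__main__":
    for n in("top","side"):
        c=camera(n); im=rectify(c,.5,-.06,.68,.12,.08)
        cv2.imwrite(f"pics/r_{n}.png",im); g=cv2.cvtColor(im,cv2.COLOR_BGR2GRAY)
        mk=(g>150).astype(np.uint8); N,l,st,ce=cv2.connectedComponentsWithStats(mk); k=1+st[1:,4].argmax(); L=(l==k).astype(np.uint8)
        cs,h=cv2.findContours(L,cv2.RETR_CCOMP,cv2.CHAIN_APPROX_NONE)
        o=max(cs,key=cv2.contourArea); r=cv2.minAreaRect(o); to=lambda p:(round(.5+p[1]*.0005,4),round(-.06+p[0]*.0005,4))
        print(n,"plate",to(r[0]),np.array(r[1])*.5,r[2])
        for q,hh in zip(cs,h[0]):
            if hh[3]>=0 and len(q)>15: e=cv2.fitEllipse(q); print("  hole",to(e[0]),np.array(e[1])*.5)
E
python3 hole.py; python3 -c "
import cv2;cv2.imwrite('pics/r.png',cv2.hconcat([cv2.imread('pics/r_top.png'),cv2.imread('pics/r_side.png')]))"
```

```text
top plate (0.618, 0.0275) [ 82.51248169 121.29660797] 82.50414276123047
side plate (0.6145, 0.0304) [ 84.65193939 123.5273819 ] 82.50414276123047
```

View pics/r.png

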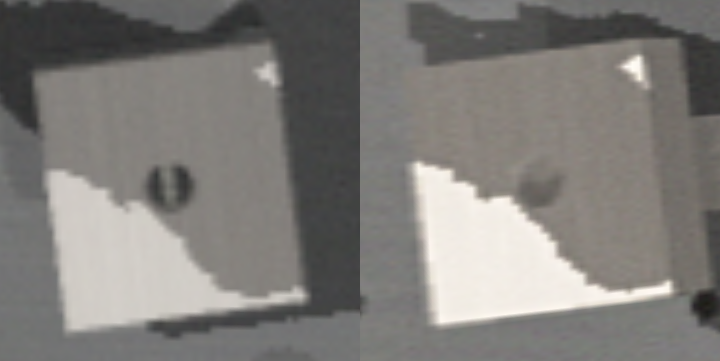

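Rectified top view (left): hole centre (169,187), matching the plate's centre, so hole ≈ (0.5933, 0.0245). Side view (right): hole at (541,185), about 5 mm more in y. I'll resolve that offset with the held rod. Now the probe.

```bash
python3 -m handwheel '[[[0.2,0,-6,0,0,0,8],[0.2,2,-12,0,0,0,16],[0.2,4,-18,0,0,0,24],[0.2,6,-24,0,0,0,28],[0.2,8,-30,0,0,0,28],[0.2,9,-36,0,0,0,28],[0.2,10,-42,0,0,0,28],[0.2,11,-48,0,0.1,0.3,28],[0.2,11,-52.7,0,0.1,0.3,28],[0.2,11,-52.7,0,0.1,0.3,28]]]'; python3 -m handwheel '[[[0.2,0,0,0,0,0,0],[0.2,0,0,0,0,0,0]]]'
python3 - <<'E'
from h import *
go(.566,.2645,.118,-28.5)
E
```

```text
time_s: 9.43
eef_pos: [0.564, 0.2666, 0.219]
eef_rot: [0.001, 0.971, -0.24, -0.003]
wrist_force: [1.0, -0.2, 0.3]
opening: 0.601
grasp_force: 0.0
time_s: 9.68
eef_pos: [0.5657, 0.2621, 0.221]
eef_rot: [0.0, 0.97, -0.243, -0.001]
wrist_force: [-0.4, 0.8, 0.4]
opening: 0.601
grasp_force: 0.0
shift cm [-0.06 -0.23 10.3 ] turn [0.1 0.1 0.4]
```

```bash
python3 -m handwheel '[[[0.2,0,-0.2,3,0.1,0.1,0.4],[0.2,0,-0.2,6,0.1,0.1,0.4],[0.2,0,-0.2,9,0.1,0.1,0.4],[0.2,0,-0.2,10.3,0.1,0.1,0.4],[0.2,0,-0.2,10.3,0.1,0.1,0.4],[-1,0,-0.2,10.3,0.1,0.1,0.4],[-1,0,-0.2,10.3,0.1,0.1,0.4],[-1,0,-0.2,10.3,0.1,0.1,0.4],[-1,0,-0.2,10.3,0.1,0.1,0.4]]]'; python3 -m handwheel '[[[-1,0,0,0,0,0,0],[-1,0,0,0,0,0,0]]]'; python3 hole.py
```

```text
time_s: 10.8
eef_pos: [0.5677, 0.2657, 0.1206]
eef_rot: [-0.001, 0.969, -0.245, 0.002]
wrist_force: [-0.1, -1.1, 6.1]
opening: 0.298
grasp_force: 59.9
time_s: 11.05
eef_pos: [0.5678, 0.2657, 0.1206]
eef_rot: [-0.001, 0.969, -0.245, 0.002]
wrist_force: [-0.3, 0.3, 6.3]
opening: 0.297
grasp_force: 59.9
top plate (0.5934, 0.0243) [132.04904175 121.31079102] 82.5429458618164
  hole (0.5931, 0.0243) [23.36420441 25.01829147]
side plate (0.6457, 0.0349) [ 25.07786751 124.28898621] 80.12216186523438
```

```bash
python3 -m handwheel '[[[-1,0,0,-2,0,0,0],[-1,0,0,-5,0,0,0],[-1,0,0,-9,0,0,0],[-1,0,0,-11,0,0,0],[-1,0,0,-11,0,0,0]]]'
python3 - <<'E'
from h import *
go(.594,.026,.2206,-28.5)
E
```

```text
time_s: 11.78
eef_pos: [0.5673, 0.2657, 0.2309]
eef_rot: [-0.002, 0.969, -0.245, 0.002]
wrist_force: [-0.5, -0.2, -3.3]
opening: 0.297
grasp_force: 59.4
shift cm [13.75 19.81  0.98] turn [-0.2 -0.2  0.1]
```

```bash
python3 -m handwheel '[[[-1,2.5,4,0,0,0,0],[-1,5.5,8,0,0,0,0],[-1,8.5,12,0,0,0,0],[-1,11.5,16,0,0,0,0],[-1,13.5,19,0,-0.2,-0.2,0],[-1,13.7,19.8,0.5,-0.2,-0.2,0],[-1,13.7,19.8,0.9,-0.2,-0.2,0],[-1,13.7,19.8,0.9,-0.2,-0.2,0],[-1,13.7,19.8,0.9,-0.2,-0.2,0]]]'
python3 - <<'E'
from hole import *
o=status.get_obs(); print(o["eef_pos"].round(4),o["eef_rot"].round(4))
ims=[]
for n in("top","side"):
    c=camera(n); np.savez(f"over_{n}.npz",f=c["frame"],d=c["depth"]); u,v=proj(c,np.array([.593,.026,.15])); u,v=int(u),int(v); print(n,u,v)
    ims.append(cv2.resize(c["frame"][v-50:v+50,u-50:u+50],(400,400),interpolation=cv2.INTER_CUBIC))
cv2.imwrite("pics/over.png",cv2.hconcat(ims))
E
```

```text
time_s: 12.9
eef_pos: [0.5926, 0.0272, 0.2193]
eef_rot: [0.0, 0.97, -0.245, -0.002]
wrist_force: [-0.1, 0.3, -2.3]
opening: 0.297
grasp_force: 59.5
[0.5926 0.0272 0.2193] [ 3.000e-04  9.696e-01 -2.447e-01 -2.000e-03]
top 294 221
side 303 223
```

View pics/over.png

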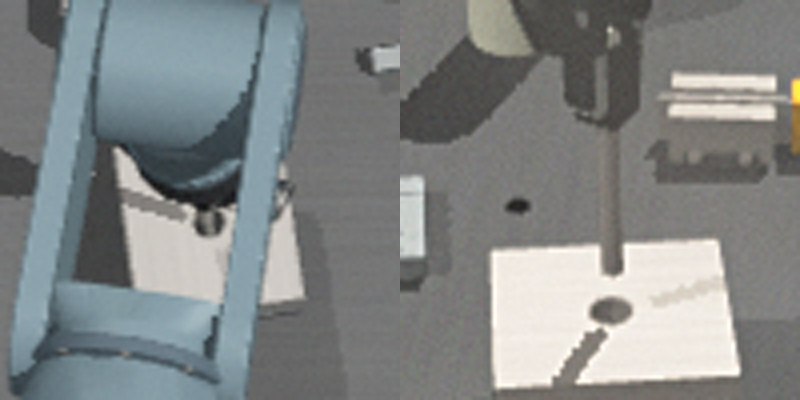

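```bash
cat > rod.py <<'E'
from hole import *
o=status.get_obs(); e=o["eef_pos"]; zt=e[2]-.1106
c=camera("side"); f=c["frame"]; d=c["depth"]; g=cv2.cvtColor(f,cv2.COLOR_BGR2GRAY).astype(np.float32)
T=np.array(c["extrinsics"])
# hole and plate in side, plane z=.08
im=rectify(c,.5,-.06,.68,.12,.08); gg=cv2.cvtColor(im,cv2.COLOR_BGR2GRAY)
mk=(gg>170).astype(np.uint8); cs,h=cv2.findContours(mk,cv2.RETR_CCOMP,cv2.CHAIN_APPROX_NONE)
for q,hh in zip(cs,h[0]):
    if hh[3]>=0 and cv2.contourArea(q)>400: k=cv2.fitEllipse(q); print("hole x",.5+k[0][1]*.0005,"y",-.06+k[0][0]*.0005,np.array(k[1])*.5)
r=cv2.minAreaRect(max(cs,key=cv2.contourArea)); print("plate",.5+r[0][1]*.0005,-.06+r[0][0]*.0005,np.array(r[1])*.5,r[2])
# rod by depth: nearer than background
v,u=np.mgrid[0:480,0:640]
p=np.stack([(u-c["cx"])/c["fx"]*d,(v-c["cy"])/c["fy"]*d,d],-1)@T[:3,:3].T+T[:3,3]
m=(d>0)&(abs(p[...,0]-e[0])<.02)&(abs(p[...,1]-e[1])<.03)&(p[...,2]>zt-.01)&(p[...,2]<e[2]-.02)
zc=[];xs=[];ys=[]
for row in range(480):
    us=np.where(m[row])[0]
    if len(us)<3: continue
    P=p[row,us]; print(row,us[0],us[-1],P.mean(0).round(4),g[row,us[0]-2:us[-1]+3].astype(int))
print("tcp",e.round(4),"zt",round(zt,4))
for z in(zt,zt+.08): print("TCP axis at z",round(z,3),"-> pixel",np.round(proj(c,np.array([e[0],e[1],z])),2), "front",np.round(proj(c,np.array([e[0],e[1]+.006,z])),2))
E
python3 rod.py
```

```text
hole x 0.5909789352416992 y 0.028721229553222663 [23.46134377 24.24461174]
plate 0.5909189682006836 0.027931930541992195 [130.87748718 122.49736786] 82.69424438476562
206 302 307 [0.5896 0.0319 0.1985] [126 125 131 130 117 108 108 108 129 127]
207 302 307 [0.5899 0.0319 0.196 ] [123 121 129 129 123 109 109 103 130 129]
208 302 307 [0.5898 0.0338 0.1948] [126 127 125 126 121 112 107 103 126 130]
209 302 307 [0.5899 0.0326 0.1916] [123 125 126 128 122 111 109 105 126 123]
210 302 307 [0.5899 0.0334 0.1896] [129 128 129 126 122 113 105 103 129 126]
211 302 307 [0.5901 0.032  0.1862] [123 131 124 126 126 118 105 106 125 128]
212 302 307 [0.59   0.0332 0.1845] [125 124 124 125 118 114 109 109 130 127]
213 302 307 [0.5902 0.0323 0.1814] [122 125 125 130 126 114 109 107 124 124]
214 302 307 [0.5902 0.0325 0.179 ] [127 127 124 130 124 112 111 108 125 127]
215 302 307 [0.5903 0.0324 0.1764] [122 123 124 131 125 111 104 108 131 128]
216 302 307 [0.5904 0.0319 0.1736] [122 124 124 129 123 112 110 105 126 128]
217 302 307 [0.5903 0.0329 0.1718] [119 120 124 126 124 115 106 108 130 127]
218 303 3
[... 1265 characters left out ...]
35 303 308 [0.5891 0.033  0.1251] [242 246 163 121 111 103  99 145 243 238]
236 303 308 [0.5892 0.0326 0.1221] [239 244 162 115 116 106  98 143 244 237]
237 303 308 [0.5893 0.0324 0.1193] [238 244 156 118 111 103  98 143 246 240]
238 303 308 [0.5894 0.0313 0.1157] [237 239 160 113 113 106  96 144 241 237]
239 303 308 [0.5893 0.0336 0.1148] [236 241 162 119 112 101  96 141 243 239]
240 303 308 [0.5894 0.0329 0.1115] [237 242 191 122 106 100  91 156 242 238]
241 304 307 [0.5894 0.0332 0.1091] [242 224 166 127 133 148 222 242]
tcp [0.5928 0.0269 0.2197] zt 0.1091
TCP axis at z 0.109 -> pixel [304.16 239.17] front [303.96 240.87]
TCP axis at z 0.189 -> pixel [303.35 208.41] front [303.13 210.05]
```

Side view (right): rod tip (613,270) over the hole (610,309). The rod is about 1.6 mm short in x and fine in y. Correct it and come down to just above the plate to recheck there, where tip and hole share a plane.

```bash
python3 -m handwheel '[[[-1,0.15,-0.06,0.5,0,0,0],[-1,0.15,-0.06,1.2,0,0,0],[-1,0.15,-0.06,1.8,0,0,0],[-1,0.15,-0.06,2.2,0,0,0],[-1,0.15,-0.06,2.2,0,0,0],[-1,0.15,-0.06,2.2,0,0,0],[-1,0.15,-0.06,2.2,0,0,0]]]'; python3 rod.py | grep -v "^2[0-3]"; python3 - <<'E'
from hole import *
c=camera("side"); np.save("near.npy",c["frame"]); cv2.imwrite("pics/near.png",cv2.resize(c["frame"][200:280,260:350],None,fx=6,fy=6,interpolation=cv2.INTER_NEAREST))
E
```

```text
time_s: 13.92
eef_pos: [0.5945, 0.0258, 0.1978]
eef_rot: [0.0, 0.969, -0.245, -0.002]
wrist_force: [-0.3, 0.8, -1.7]
opening: 0.295
grasp_force: 59.5
plate 0.5702580642700196 0.02535151672363281 [ 89.54931641 122.60147095] 82.94769287109375
240 303 307 [0.5905 0.0326 0.1113] [243 189 121 109 108 101 113 244 239]
241 303 310 [0.5887 0.0213 0.0999] [245 191 122 112 110 101 111 233 240 237 240 238]
242 296 313 [0.5942 0.008  0.0866] [236 238 239 236 237 237 240 242 194 128 112 112  99 109 225 242 237 236
 234 235 233 234]
243 296 312 [0.5972 0.0133 0.0879] [237 236 235 235 235 236 238 240 218 125 110 108  97 105 230 238 238 234
 234 235 235]
244 296 313 [0.5933 0.016  0.0873] [237 236 235 236 236 236 239 243 220 125 120 111  91 112 231 245 239 238
 237 240 236 239]
245 297 312 [0.5939 0.0161 0.0846] [239 238 237 239 236 239 241 221 127 114 110  96 107 227 241 237 234 235
 236 235]
246 296 313 [0.594  0.0185 0.0837] [235 238 237 234 235 236 237 240 216 127 113 111  97 105 220 243 239 239
 233 233 234 233]
247 296 313 [0.5931 0.02   0.0821] [238 235 236 234 237 237 243 242 192 127 117 109
[... 903 characters left out ...]
 237 237 235]
255 294 312 [0.5946 0.044  0.0789] [233 234 235 232 234 239 243 237 137 127 127 131 174 245 245 242 242 240
 237 238 237 238 237]
256 294 312 [0.5959 0.047  0.0785] [237 240 238 238 242 243 238 153 126 130 127 144 247 246 243 240 241 239
 240 240 238 239 238]
257 295 312 [0.595  0.0507 0.0788] [239 240 240 245 238 151 127 131 129 128 171 244 242 237 239 236 238 236
 238 238 237 235]
258 294 312 [0.5934 0.054  0.0787] [237 238 237 241 243 148 126 129 127 128 170 240 239 237 235 236 236 234
 233 236 233 235 232]
tcp [0.5945 0.0258 0.1978] zt 0.0872
TCP axis at z 0.087 -> pixel [303.65 246.79] front [303.44 248.5 ]
TCP axis at z 0.167 -> pixel [302.82 216.77] front [302.61 218.42]
```

View pics/near.png

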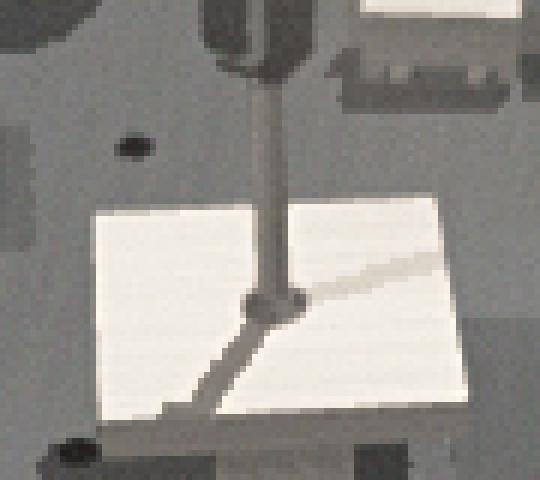

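Close view: the rod (centre column 272) enters the hole region (275,305) almost centred, about 0.6 mm too far in x. Correct it and insert part-way.

```bash
python3 -m handwheel '[[[-1,-0.05,0.03,0,0,0,0],[-1,-0.05,0.03,0,0,0,0],[-1,-0.05,0.03,0.5,0,0,0],[-1,-0.05,0.03,1,0,0,0],[-1,-0.05,0.03,1.5,0,0,0],[-1,-0.05,0.03,2,0,0,0],[-1,-0.05,0.03,2,0,0,0],[-1,-0.05,0.03,2,0,0,0]]]'; python3 rod.py | grep -E "^(tcp|TCP|24[4-9]|25[0-6])"; python3 - <<'E'
from hole import *
for n in("side","top"):
    c=camera(n)
    if n=="side":
        for k in((.591,.0287),): print("hole c px",proj(c,np.array([*k,.08])),"near rim",proj(c,np.array([k[0],k[1]+.012,.08])),"far",proj(c,np.array([k[0],k[1]-.012,.08])))
        im=rectify(c,.565,.0,.62,.055,.08,.0002)
        a=im
    else: im=rectify(c,.565,.0,.62,.055,.08,.0002)
    cv2.imwrite(f"pics/in_{n}.png",im)
cv2.imwrite("pics/in.png",cv2.hconcat([a,im]))
E
```

```text
time_s: 15.02
eef_pos: [0.5937, 0.0257, 0.1775]
eef_rot: [0.0, 0.969, -0.246, -0.002]
wrist_force: [-0.4, -0.1, -2.2]
opening: 0.296
grasp_force: 59.5
244 296 313 [0.5935 0.0135 0.0853] [237 235 238 237 237 236 236 237 246 137 115 115 100 103 190 246 240 238
245 296 313 [0.5934 0.0155 0.0841] [238 239 240 237 239 237 237 243 246 136 117 114  97 102 191 245 238 234
246 296 313 [0.5933 0.0177 0.0831] [235 236 235 235 235 235 235 241 242 135 117 112 105 107 183 247 242 238
247 296 313 [0.5931 0.0194 0.0816] [237 236 237 237 236 238 242 241 211 132 121 112 104 100 159 225 239 237
248 296 313 [0.5929 0.0232 0.0818] [235 236 236 235 236 238 242 209 137 121 126 118 107  97 111 126 165 213
249 296 313 [0.5921 0.0241 0.0798] [236 238 236 237 238 241 201 121  90 113 128 116 108  97 109  97 112 181
250 295 313 [0.5939 0.0257 0.0782] [238 237 236 237 237 240 242 173  93  97 123 128 114 105  99 108  99  99
251 296 313 [0.5927 0.0267 0.0762] [239 239 240 240 242 245 166  92  93 119 128 116 104  94 107 114 124 220
252 295 312 [0.5948 0.0292 0.0753] [237 237 236 238 236 241 244 193 104  99 119 120 115 105  97 105 136 195
253 295 312 [0.5945 0.0327 0.0753] [239 237 236 239 238 241 246 236 130 112 118 124 116 103 125 149 203 242
254 295 312 [0.5939 0.0397 0.0783] [237 238 238 236 239 241 243 156 128 131 123 123 161 162 225 242 242 240
255 295 312 [0.5937 0.0431 0.0782] [236 236 233 236 236 244 237 139 126 130 125 144 248 249 243 243 239 238
256 295 312 [0.5935 0.0463 0.078 ] [238 238 239 241 245 238 153 127 125 130 127 171 246 245 239 240 240 240
tcp [0.5937 0.0257 0.1775] zt 0.0669
TCP axis at z 0.067 -> pixel [304.2  253.98] front [304.  255.7]
TCP axis at z 0.147 -> pixel [303.41 224.61] front [303.2  226.28]
hole c px (np.float64(305.191588533727), np.float64(250.24178603272586)) near rim (np.float64(304.80042304413956), np.float64(253.69690848062123)) far (np.float64(305.57629605462876), np.float64(246.8437061235192))
```

View pics/in.png

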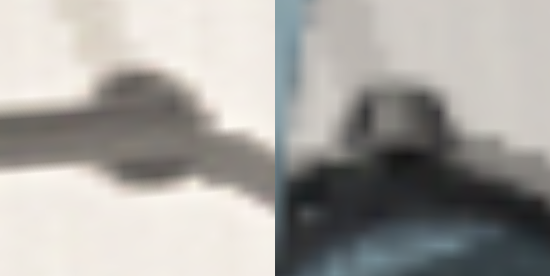

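Left (side): hole (145,127), rod centred in it in x. Right (top): hole columns 347–455, rod 375–430, so centred in y too. Lower to depth.

```bash
python3 -m handwheel '[[[-1,0,0,0.6,0,0,0],[-1,0,0,1.2,0,0,0],[-1,0,0,1.8,0,0,0],[-1,0,0,2.4,0,0,0],[-1,0,0,2.8,0,0,0],[-1,0,0,2.8,0,0,0],[-1,0,0,2.8,0,0,0],[-1,0,0,2.8,0,0,0],[-1,0,0,2.8,0,0,0]]]'; python3 rod.py | grep -E "^(tcp|24[4-9])"; python3 - <<'E'
from h import *
c,w=cloud("side"); m=col(c["frame"])
P=w[m&(abs(w[...,1]+.26)<.03)&(abs(w[...,0]-.455)<.06)&(w[...,2]>.034)]; print(P.min(0),P.max(0),P.mean(0))
E
```

```text
time_s: 16.3
eef_pos: [0.5936, 0.0257, 0.1497]
eef_rot: [0.0, 0.969, -0.246, -0.002]
wrist_force: [0.2, -0.9, -1.1]
opening: 0.298
grasp_force: 59.5
244 296 313 [0.5936 0.0122 0.0843] [237 237 236 237 236 236 235 243 248 141 118 118 102 105 195 243 240 238
245 296 313 [0.5935 0.0144 0.0833] [240 240 239 239 238 238 239 241 245 139 119 115  99 104 191 242 238 236
246 296 313 [0.5933 0.0178 0.0832] [236 235 234 236 235 234 237 242 240 139 121 115 103 101 185 247 241 241
247 296 313 [0.5931 0.0203 0.0824] [238 238 238 238 235 240 244 241 210 132 124 114 107 100 166 231 240 235
248 296 313 [0.5929 0.0228 0.0815] [236 237 238 237 237 239 239 209 139 127 121 116 108 102 125 128 169 210
249 296 313 [0.5921 0.0245 0.0801] [235 235 235 238 238 242 205 123  93 131 130 117 104  98 115  91 116 182
tcp [0.5936 0.0257 0.1497] zt 0.0391
[ 0.41217897 -0.27789946  0.03401299] [ 0.48981201 -0.24375481  0.04186378] [ 0.45127321 -0.2585137   0.03734378]
```

Tip is at about z = 0.039, the rod is centred and steady, and the scraper is unchanged. Hand in.

```bash
python3 -m handwheel '[[[-1,0,0,0,0,0,0],[-1,0,0,0,0,0,0],[-1,0,0,0,0,0,0]]]'; python3 -c "
from bench import ctrl; print(ctrl.hand_in())"
```

```text
time_s: 16.77
eef_pos: [0.5935, 0.0257, 0.1495]
eef_rot: [0.0, 0.969, -0.246, -0.002]
wrist_force: [0.1, -1.4, -2.5]
opening: 0.298
grasp_force: 59.5
the job is handed in; nothing more can be done
None
```

I handed the job in at 16.8 s; no verdict came back, but by my measurements the scraper stands released in the slot and the probe is held still and centred in the guide hole, its tip about 39 mm above the bench, with no sign of contact in the wrist force.

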